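Slide a thin panel over the bench edge and lay it on the rest bars

ROBOT

A 6-joint arm with a two-finger parallel gripper is mounted at the origin on a cart in front of the work surface, level with it; the furniture and walls round the work are solid. World frame = base frame: x ahead of the robot, y to its left, z up, the work surface at z = 0. Lengths are in m, angles in rad, forces in N, time in s.
With the tool pointing down it reaches from about 0.35 to 0.975 m from the base axis. Payload 17.4 kg.
Tool frame: the origin (TCP) lies on the front face of the gripper's body, between the roots of the fingers; the fingertips stand 73 mm ahead of it and the grasp point (between the pads) lies 54 mm ahead of it (ctrl.tip_extent is the distance from the TCP to the fingertips, in m); z points along the fingers, y is the line along which they close (so a half turn about z gives the same grasp; the last joint's range is limited). The gripper opens to 85 mm and grips with 20 to 120 N. Pads are 22 mm wide; open, the fingers measure 114 mm over their backs; the gripper's body (76 mm by 85 mm) begins 54 mm behind the grasp point. The pads swing forward as they close: fully open they stand 13 mm farther back than shut.
Start: joints at [1.086, 0.116, 1.442, -0, 1.584, -0.038], TCP at [0.292, 0.609, 0.304] pointing down, gripper open.
Joint ranges: [-2.83, 2.83], [-0.83, 2.19], [0.07, 2.5], [-1.14, 4.28], [0.01, 3], [-2.97, 2.97]. Speed limits (rad/s): [1.89, 1.89, 2.22, 3.14, 3.14, 3.14].

INTERFACE

Orientations are given as a unit quaternion [x, y, z, w].
In Python, from plant import ctrl, optics, job gives the robot as it stands.
- The arm moves only by the shell command python3 -m creep 'ROWS' [OPENING] [FORCE]. ROWS is JSON, a list of rows, each an object of numbers: "dx", "dy", "dz": the shift along the tool's x, y, z in mm; "twist": the turn about the tool's z in rad. In form: [{"dx": .., "dy": .., "dz": .., "twist": ..}, ...]. A call has 1 to 12 rows; each row is the pose to reach, as a shift and turn from the pose commanded when the call began, along the tool's axes at that moment; what a row does not reach only later rows make up. A row lasts 1/10 s, in which the tool goes at most 50 mm and 8.59 degrees, less where a joint would pass 70% of its speed; a pose out of reach is approached as far as the arm can. A call with a gripper value outside its range is refused whole. OPENING is the finger opening in mm, from 0 to 85.4, set as the call begins (- or left out, the last holds). The fingers move at their own pace and stop on an object; FORCE is the grip in N (left out, the last holds). Time passes only in rows, so rows that repeat a pose let the fingers close. It gives the time, the measured TCP pose, the force, the opening and the grip force at its end, in the units of the state.
- ctrl.get_state(): the state, without advancing time (a new reading comes with each control period).
- optics.grab_frame(name): name is "scene" or "top" or "wrist"; returns the picture (384x512x3 uint8, red, green, blue); there is no depth.
- optics.camera_params(name): a dict with "fx", "fy", "cx", "cy" (pixels), "k1" (the pictures are not rectified: a ray, as slopes to the right and down, at radius r is drawn at 1 + k1 r^2 times it, then the intrinsics apply), "rvec" (rotation vector, rad) and "tvec" (3), from world to camera coordinates, as OpenCV has them. Camera axes: x right, y down, z forward; pixel columns grow to the right and rows downward; lengths in m; the calibration is good to about 2 mm. A picture is of the moment at which its call begins: read the wrist's pose just before it. camera_params takes no time and is no camera call; for the wrist camera it gives the pose at the moment of the call.
- job.close_job(): hands the job in; it is judged then, once.
The state is a dict: "clock": time; "joint_positions": joint angles; "joint_vel": joint speeds; "joint_efforts": joint torques, N m; "eef_pos": TCP position; "orientation": TCP orientation; "contact_force": force on the tool from outside, world axes, zero at the start; "wrist_torque": the same for the moment, N m; "grip_width": finger opening in m; "gripper_force": force on a finger pad.
Only numpy, scipy, OpenCV 4.12 (cv2) and the standard library are available. Lean on these libraries where they do the work, as an engineer would, in place of code of your own. Each camera call takes 0.05 s, during which the arm holds its last target. There are 200 camera calls.

TASK

The long thin dark metal panel lies flat on the bench, too thin to pick up there. Slide it flat over the right-hand end of the bench until about a third sticks out, take it by that part, and lay it centred across the two bars of the steel rest, square to the bars, then let go. Do not shift the black drive, the wooden disc or the roll of tape.

Things in the scene. Friction and masses are not known exactly. Their poses are not given: they have to be found in the camera images.
- panel_center (a point): Centre (half-way up) of the loose panel: plain dark grey metal strip 45 x 180 x 3 mm (its x, y, z), about 0.07 kg, a small screw hole near each end. y runs along its length. It starts flat, wholly on the bench, length within 12 degrees of square to the edge. Fingertips pressing on its middle with 5 to 15 N drag it along. It tips off if its centre passes the edge.
- bench_edge (a point): Point on the upper right-hand end edge of the bench. The edge is straight, along world x from 0.25 to 0.97 at this point's y; the bench top (z = 0, 30 mm thick) lies on its +y side, open air on the -y side. Leg and rail stand 30 mm or more inside the edge, below the top. An upright board stands 0.24 m beyond the edge.
- rest_top (a point): Centre of the rest at its bar tops, 30 mm above the bench. Fixed: grey base plate 100 x 110 x 8 mm with two steel bars along its x, 90 mm long, 14 mm wide, centre lines 40 mm either side of the middle in y. The panel goes across both, its y along the rest's y (either way round), centred over this point; its ends stick out 43 mm beyond the bars.
- ssd: Bystander: flat black drive with a yellow label, 101 x 70 x 7 mm (x, y, z), loose; origin at the centre of its underside.
- coaster: Bystander: turned wooden disc, 90 mm across, 11 mm high, loose; origin at the centre of its underside.
- tape: Bystander: roll of tape lying flat, 70 mm across, 18 mm high, loose; origin at the centre of its underside.
Things that resemble listed ones, but are neither listed nor needed, are in the scene too. There is more than one size of the part that bears rest_top; the job needs the largest.

How it is judged:
On the way:
1. The panel, still flat on the bench, sticks out at least 25 mm over the right-hand edge (world y of panel_center below -0.18 m and height (world z) of panel_center below 0.008 m and angle between panel_center's own z axis and vertical below 0.1 rad), for 0.2 s.
At the end, for the whole second after the job is handed in: The panel lies flat on both bars of the rest, its centre within 20 mm of the rest's centre and its length within 12 degrees of square to the bars (horizontal distance between panel_center and rest_top below 0.02 m and angle between the y axis of panel_center and the y axis of rest_top, either way round below 0.21 rad and z of panel_center in the frame of rest_top between -0.002 and 0.005 m and angle between panel_center's own z axis and vertical below 0.06 rad); the robot touches nothing.
It fails at once if The flat black solid-state drive is shifted more than 20 mm (distance of ssd from where it was at the start of the episode above 0.02 m).
It fails at once if The wooden disc is shifted more than 20 mm (distance of coaster from where it was at the start of the episode above 0.02 m).
It fails at once if The roll of tape is shifted more than 20 mm (distance of tape from where it was at the start of the episode above 0.02 m).
It also fails if it takes over 54 s, if anything falls off the work surface, if the arm or the gripper's body presses on something with over 40 N, if the wrist force passes 120 N, or if a joint passes its speed limit or range.

## Working session

There is one attempt and no reset: what is moved stays moved. The work goes in short steps, Python scripts to look and compute and a shell command to move; the robot and the scene stay as the last step left them, time stands still between calls to the robot, and variables do not carry over. Pictures are saved under pics/ and viewed, at most 10 in all, crops included, and the job is handed in when it is done.

```bash
ls; mkdir -p pics; cat > h.py <<'E'
import numpy as np, cv2
from plant import ctrl, optics, job
from scipy.spatial.transform import Rotation as R
def ray(name_or_p,uv,z=0.0):
    p=name_or_p if isinstance(name_or_p,dict) else optics.camera_params(name_or_p)
    K=np.array([[p['fx'],0,p['cx']],[0,p['fy'],p['cy']],[0,0,1]])
    uv=np.asarray(uv,float).reshape(-1,1,2)
    n=cv2.undistortPoints(uv,K,np.array([p['k1'],0,0,0.])).reshape(-1,2)
    Rm=cv2.Rodrigues(np.array(p['rvec'],float))[0];t=np.array(p['tvec'],float).ravel()
    c=-Rm.T@t; d=np.c_[n,np.ones(len(n))]@Rm
    return c+d*((z-c[2])/d[:,2])[:,None]
def snap(name,fn):
    p=optics.camera_params(name); im=optics.grab_frame(name)
    cv2.imwrite('pics/'+fn,cv2.cvtColor(im,cv2.COLOR_RGB2BGR)); return p,im
E
python3 - <<'E'
from h import *
for n in ('top','scene'):
    p,im=snap(n,n+'1.png'); print(n,p)
s=ctrl.get_state();print(s['clock'],s['eef_pos'],R.from_quat(s['orientation']).as_matrix().round(3),s['grip_width'])
E
```

```text
pics
top {'fx': 461.0815396323824, 'fy': 461.0815396323824, 'cx': 256.955340147449, 'cy': 195.40781221240948, 'k1': -0.03596984361585389, 'rvec': array([ 2.17231528, -2.16302601,  0.10206415]), 'tvec': array([0.00518974, 0.49109896, 1.09796379])}
scene {'fx': 433.0016640833232, 'fy': 433.0016640833232, 'cx': 256.15475014110586, 'cy': 191.93494255895442, 'k1': -0.1620849512656355, 'rvec': array([ 2.05721313, -0.96424571,  0.48526171]), 'tvec': array([-0.2996397 ,  0.28995522,  0.7571777 ])}
0.1 [0.29162031 0.60864151 0.30323661] [[-0.902  0.432 -0.   ]
 [ 0.432  0.902 -0.001]
 [ 0.    -0.001 -1.   ]] 0.08532774666448506
```

View pics/top1.png

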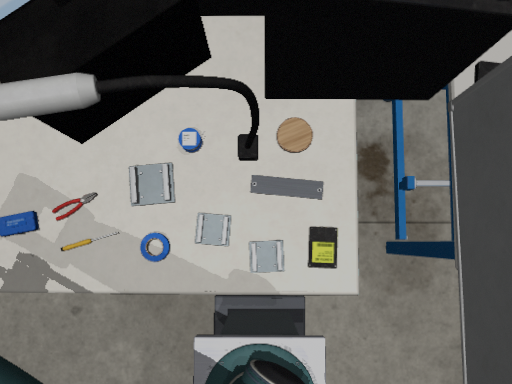

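View pics/scene1.png

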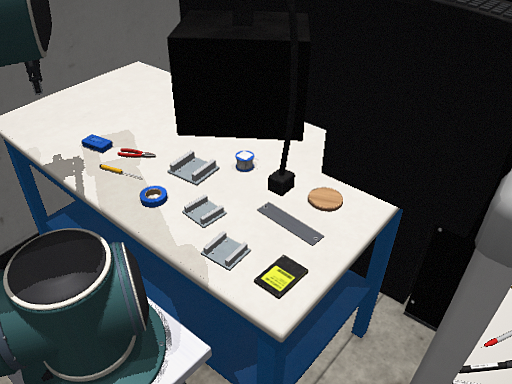

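The top view shows the panel at about (287,187), the right-hand edge at column 357, the largest rest at (152,184), the ssd at (323,247), the disc at (294,135), the tape at (155,247), and a lamp base at (248,147) with its gooseneck rising from it. The scene view agrees.

```bash
python3 - <<'E'
from h import *
im=cv2.imread('pics/top1.png'); hsv=cv2.cvtColor(im,cv2.COLOR_BGR2HSV)
g=cv2.cvtColor(im,cv2.COLOR_BGR2GRAY)
p=optics.camera_params('top')
def comp(mask,x0,y0,x1,y1,z,n):
    m=np.zeros_like(g);m[y0:y1,x0:x1]=mask[y0:y1,x0:x1]
    c=max(cv2.findContours(m,cv2.RETR_EXTERNAL,cv2.CHAIN_APPROX_NONE)[0],key=cv2.contourArea)
    b=cv2.boxPoints(cv2.minAreaRect(c)); w=ray(p,b,z)[:,:2]
    print(n,'px',b.round(0).tolist(),'ctr',w.mean(0).round(4)); print(w.round(4).tolist(), np.linalg.norm(np.diff(w,axis=0),axis=1).round(3)); 
comp(((g<125)*255).astype('uint8'),240,168,335,207,0.003,'panel')
comp(((g<205)*255).astype('uint8'),120,155,183,215,0.004,'rest')
comp(((g<205)*255).astype('uint8'),192,205,236,250,0.004,'rest2')
comp(((g<205)*255).astype('uint8'),243,235,290,277,0.004,'rest3')
comp(((g<90)*255).astype('uint8'),300,220,345,275,0.007,'ssd')
for n,uv in dict(edge1=(357,130),edge2=(357,270),disc=(295,135),tape=(155,247),base=(248,147),front=(250,293)).items(): print(n,ray(p,uv)[0].round(3))
print(g[187,340:372])
print('edge',ray(p,[(357,187)])[0])
c=cv2.resize(im[150:215,115:345],None,fx=3.4,fy=3.4,interpolation=cv2.INTER_CUBIC);cv2.imwrite('pics/c1.png',c)
E
```

```text
panel px [[250.0, 193.0], [252.0, 174.0], [323.0, 181.0], [321.0, 199.0]] ctr [ 0.515  -0.0661]
[[0.5003, 0.0245], [0.546, 0.0204], [0.5297, -0.1571], [0.4841, -0.1524]] [0.046 0.178 0.046]
rest px [[120.0, 155.0], [182.0, 155.0], [182.0, 214.0], [120.0, 214.0]] ctr [0.5199 0.2719]
[[0.5938, 0.3522], [0.5941, 0.1957], [0.4462, 0.1926], [0.4454, 0.347]] [0.156 0.148 0.154]
rest2 px [[192.0, 205.0], [235.0, 205.0], [235.0, 249.0], [192.0, 249.0]] ctr [0.4147 0.1142]
[[0.4686, 0.1682], [0.469, 0.0616], [0.3608, 0.0607], [0.3602, 0.1663]] [0.107 0.108 0.106]
rest3 px [[243.0, 235.0], [289.0, 235.0], [289.0, 276.0], [243.0, 276.0]] ctr [ 0.3455 -0.0154]
[[0.3951, 0.0413], [0.3956, -0.0718], [0.2959, -0.0716], [0.2954, 0.0406]] [0.113 0.1   0.112]
ssd px [[308.0, 227.0], [336.0, 227.0], [336.0, 267.0], [308.0, 267.0]] ctr [ 0.3668 -0.1523]
[[0.4154, -0.1183], [0.4156, -0.1871], [0.3182, -0.1861], [0.318, -0.1178]] [0.069 0.097 0.068]
edge1 [ 0.661 -0.245  0.   ]
edge2 [ 0.311 -0.239  0.   ]
disc [ 0.647 -0.088  0.   ]
tape [0.365 0.259 0.   ]
base [0.616 0.031 0.   ]
front [0.254 0.023 0.   ]
[189 189 190 190 189 189 190 191 190 190 189 189 189 189 187 177 163 126
 104  99  98  97  97  98 100 100 100  98  96  95  97  99]
edge [ 0.51559456 -0.24195544  0.        ]
```

View pics/c1.png

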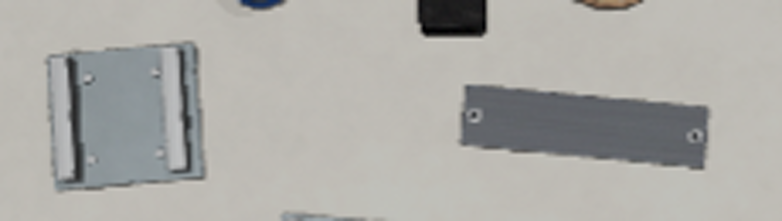

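```bash
python3 - <<'E'
from h import *
for n in ('top','scene'):
    p=optics.camera_params(n);Rm=cv2.Rodrigues(p['rvec'])[0];print(n,(-Rm.T@p['tvec']).round(3))
for z in (0,.1,.2,.3,.4,.5,.6,.7,.8): print(z,'post255,110',ray('top',(255,110),z)[0,:2].round(3),'bend',ray('top',(235,85),z)[0,:2].round(3),'headtip',ray('top',(95,92),z)[0,:2].round(3),'scene',ray('scene',(293,2),z)[0,:2].round(3))
# rest orientation
im=cv2.imread('pics/top1.png').astype(int)
sub=im[158:212,122:180]; print(sub[::9,::6].tolist()[2], im[20+160,184:190].tolist())
bgr=cv2.imread('pics/top1.png'); a=bgr.astype(int); m=((a[:,:,0]-a[:,:,2]>4)*255).astype('uint8')
for (x0,y0,x1,y1) in ((118,152,186,216),):
    k=np.zeros_like(m);k[y0:y1,x0:x1]=m[y0:y1,x0:x1]; c=max(cv2.findContours(k,0,1)[0],key=cv2.contourArea);r=cv2.minAreaRect(c);b=cv2.boxPoints(r);w=ray('top',b,.006);print(b.round(1).tolist(),w[:,:2].round(3).tolist(),w.mean(0).round(4))
E
```

```text
top [3.790e-01 1.000e-03 1.141e+00]
scene [-0.139 -0.496  0.694]
0 post255,110 [0.711 0.013] bend [0.777 0.065] headtip [0.759 0.424] scene [2.319 1.207]
0.1 post255,110 [0.682 0.012] bend [0.742 0.059] headtip [0.725 0.387] scene [1.965 0.962]
0.2 post255,110 [0.653 0.011] bend [0.707 0.054] headtip [0.692 0.35 ] scene [1.611 0.716]
0.3 post255,110 [0.624 0.01 ] bend [0.672 0.048] headtip [0.659 0.313] scene [1.256 0.471]
0.4 post255,110 [0.595 0.009] bend [0.638 0.042] headtip [0.626 0.276] scene [0.902 0.226]
0.5 post255,110 [0.566 0.008] bend [0.603 0.037] headtip [0.592 0.239] scene [ 0.548 -0.02 ]
0.6 post255,110 [0.537 0.007] bend [0.568 0.031] headtip [0.559 0.202] scene [ 0.194 -0.265]
0.7 post255,110 [0.508 0.006] bend [0.533 0.026] headtip [0.526 0.165] scene [-0.16 -0.51]
0.8 post255,110 [0.479 0.005] bend [0.498 0.02 ] headtip [0.493 0.128] scene [-0.514 -0.756]
[[179, 186, 188], [175, 181, 182], [178, 177, 177], [150, 146, 137], [151, 147, 139], [153, 149, 141], [153, 149, 141], [180, 180, 178], [124, 121, 114], [180, 186, 189]] [[178, 185, 188], [178, 186, 188], [180, 186, 188], [180, 186, 189], [180, 186, 189], [179, 186, 189]]
[[128.1999969482422, 165.6999969482422], [171.8000030517578, 162.60000610351562], [174.60000610351562, 202.10000610351562], [131.0, 205.1999969482422]] [[0.566, 0.33], [0.574, 0.22], [0.475, 0.211], [0.467, 0.32]] [0.5209 0.2703 0.006 ]
```

The rest's centre is at (0.521, 0.270) with a yaw of about +5°. The panel is at (0.515, -0.066), turned about -5°, and the edge is at y ≈ -0.241. Next I move above the panel with the fingers shut.

```bash
cat >> h.py <<'E'
def go(x,y,z,yaw_deg):
    "rows values to bring TCP to x,y,z with tool y at yaw_deg (mod 180), tool down"
    s=ctrl.get_state();M=R.from_quat(s['orientation']).as_matrix()
    d=M.T@(np.array([x,y,z])-s['eef_pos'])*1000
    cur=np.degrees(np.arctan2(M[1,1],M[0,1]));t=(yaw_deg-cur+90)%180-90
    print('t',round(s['clock'],2),'cur',s['eef_pos'].round(4),round(cur,1),'d',d.round(1),'twist',round(-np.radians(t),3),'F',np.round(s['contact_force'],1),'grip',round(s['grip_width'],4),round(s['gripper_force'],1),'j',np.round(s['joint_positions'],2))
E
python3 -c "
from h import *
print(ctrl.tip_extent);go(.515,-.066,.10,-5.2)"
```

```text
0.0726
t 0.1 cur [0.2916 0.6086 0.3032] 64.4 d [-493.  -511.7  203.8] twist 1.215 F [-0.8 -0.2  1.1] grip 0.0853 0.0 j [ 1.09  0.12  1.44 -0.    1.58 -0.04]
```

```bash
python3 -m creep '[{"dx":-41,"dy":-43,"dz":17,"twist":0.1},{"dx":-82,"dy":-85,"dz":34,"twist":0.2},{"dx":-123,"dy":-128,"dz":51,"twist":0.3},{"dx":-164,"dy":-170,"dz":68,"twist":0.4},{"dx":-205,"dy":-213,"dz":85,"twist":0.5},{"dx":-246,"dy":-256,"dz":102,"twist":0.6},{"dx":-288,"dy":-298,"dz":119,"twist":0.7},{"dx":-329,"dy":-341,"dz":136,"twist":0.8},{"dx":-370,"dy":-384,"dz":153,"twist":0.9},{"dx":-411,"dy":-426,"dz":170,"twist":1.0},{"dx":-452,"dy":-469,"dz":187,"twist":1.1},{"dx":-493,"dy":-512,"dz":204,"twist":1.215}]' 0 40; python3 -c "
from h import *
go(.515,-.066,.082,-5.2)"
```

```text
clock: 1.3
eef_pos: [0.4732, 0.0593, 0.1379]
orientation: [0.74, 0.673, 0.0, 0.0]
contact_force: [2.0, 1.4, -0.5]
grip_width: 0.0003
gripper_force: 0.0
t 1.3 cur [0.4732 0.0593 0.1379] -5.5 d [-120.8   53.5   55.9] twist -0.004 F [ 2.   1.4 -0.5] grip 0.0003 0.0 j [ 0.07 -0.23  2.05  0.    1.32  0.17]
```

```bash
python3 -m creep '[{"dx":-40,"dy":18,"dz":18},{"dx":-80,"dy":36,"dz":37},{"dx":-121,"dy":53,"dz":56},{"dx":-121,"dy":53,"dz":56},{"dx":-121,"dy":53,"dz":56},{"dx":-121,"dy":53,"dz":56}]'; python3 -c "
from h import *
go(.515,-.066,.076,-5.2)"
```

```text
t 1.3 cur [0.4732 0.0593 0.1379] -5.5 d [-120.8   53.5   61.9] twist -0.004 F [ 2.   1.4 -0.5] grip 0.0003 0.0 j [ 0.07 -0.23  2.05  0.    1.32  0.17]invalid input
```

```bash
python3 -m creep '[{"dx":-40,"dy":18,"dz":18,"twist":0},{"dx":-80,"dy":36,"dz":37,"twist":0},{"dx":-121,"dy":53,"dz":56,"twist":0},{"dx":-121,"dy":53,"dz":56,"twist":0},{"dx":-121,"dy":53,"dz":56,"twist":0},{"dx":-121,"dy":53,"dz":56,"twist":0}]' 0 40; python3 -c "
from h import *
go(.515,-.066,.076,-5.2)"
```

```text
clock: 1.9
eef_pos: [0.5148, -0.0633, 0.0826]
orientation: [0.738, 0.674, 0.0, -0.0]
contact_force: [0.9, 0.5, 1.0]
grip_width: 0.0
gripper_force: 0.0
t 1.9 cur [ 0.5148 -0.0633  0.0826] -5.2 d [-2.7  0.4  6.6] twist 0.0 F [0.9 0.5 1. ] grip 0.0 0.0 j [-0.17 -0.07  2.01  0.    1.21 -0.08]
```

```bash
python3 -m creep '[{"dx":-2,"dy":0,"dz":4,"twist":0},{"dx":-2,"dy":0,"dz":6,"twist":0},{"dx":-2,"dy":0,"dz":7,"twist":0},{"dx":-2,"dy":0,"dz":7,"twist":0},{"dx":-2,"dy":0,"dz":7,"twist":0}]' 0 40; python3 -c "
from h import *
go(.515,-.215,.076,-5.2)"
```

```text
clock: 2.4
eef_pos: [0.5148, -0.0655, 0.0756]
orientation: [0.738, 0.674, 0.0, 0.0]
contact_force: [-1.6, 2.2, 4.0]
grip_width: -0.0002
gripper_force: 2.2
t 2.4 cur [ 0.5148 -0.0655  0.0756] -5.2 d [-148.8   13.7   -0.4] twist 0.0 F [-1.6  2.2  4. ] grip -0.0002 2.2 j [-0.18 -0.06  2.01  0.    1.19 -0.09]
```

Contact at about 4 N. I press slightly more and check the stiffness.

```bash
python3 -m creep '[{"dx":0,"dy":0,"dz":0.4,"twist":0},{"dx":0,"dy":0,"dz":0.4,"twist":0},{"dx":0,"dy":0,"dz":0.4,"twist":0}]' 0 40
```

```text
clock: 2.7
eef_pos: [0.5149, -0.0656, 0.0756]
orientation: [0.738, 0.674, 0.0, -0.0]
contact_force: [-5.0, 4.5, 11.1]
grip_width: 0.0002
gripper_force: 5.3
```

```bash
python3 -m creep '[{"dx":-4,"dy":0,"dz":0,"twist":0},{"dx":-10,"dy":1,"dz":0,"twist":0},{"dx":-16,"dy":1,"dz":0,"twist":0},{"dx":-22,"dy":2,"dz":0,"twist":0},{"dx":-28,"dy":2,"dz":0,"twist":0},{"dx":-34,"dy":3,"dz":0,"twist":0},{"dx":-40,"dy":3.7,"dz":0,"twist":0},{"dx":-40,"dy":3.7,"dz":0,"twist":0}]' 0 40; cat > meas.py <<'E'
from h import *
import sys
p,im=snap('top',sys.argv[1]); g=cv2.cvtColor(im,cv2.COLOR_RGB2GRAY)
cv2.imwrite('pics/z_'+sys.argv[1],cv2.resize(cv2.cvtColor(im,cv2.COLOR_RGB2BGR)[130:280,230:400],None,fx=3.5,fy=3.5))
E
python3 meas.py t2.png; python3 -c "
from h import *
go(.515,-.215,.076,-5.2)"
```

```text
clock: 3.5
eef_pos: [0.5153, -0.1066, 0.0756]
orientation: [0.739, 0.674, 0.0, 0.001]
contact_force: [0.1, -2.8, 5.5]
grip_width: 0.0003
gripper_force: 3.0
t 3.55 cur [ 0.5153 -0.1066  0.0756] -5.2 d [-108.     9.6   -0.3] twist -0.0 F [ 0.2 -2.8  5.1] grip 0.0005 2.9 j [-0.25 -0.05  1.99 -0.    1.19 -0.16]
```

View pics/z_t2.png

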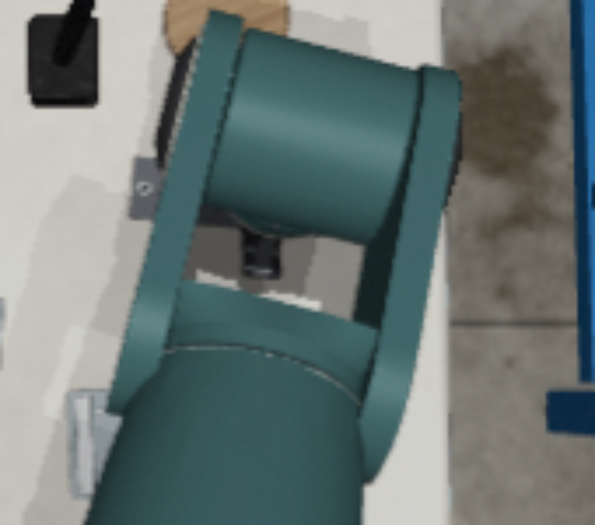

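The arm hides most of the panel, but its left screw hole moved from column 255 to 271 (about 41 mm), so it follows the fingertips. I go on.

```bash
python3 -m creep '[{"dx":-5,"dy":0.5,"dz":0.2,"twist":0},{"dx":-14,"dy":1.2,"dz":0.2,"twist":0},{"dx":-23,"dy":2,"dz":0.2,"twist":0},{"dx":-32,"dy":2.9,"dz":0.2,"twist":0},{"dx":-41,"dy":3.7,"dz":0.2,"twist":0},{"dx":-50,"dy":4.5,"dz":0.2,"twist":0},{"dx":-59,"dy":5.3,"dz":0.2,"twist":0},{"dx":-67,"dy":6,"dz":0.2,"twist":0},{"dx":-73,"dy":6.5,"dz":0.2,"twist":0},{"dx":-78,"dy":7,"dz":0.2,"twist":0},{"dx":-78,"dy":7,"dz":0.2,"twist":0}]' 0 40;python3 -c "
from h import *
go(.515,-.214,.076,-5.2)"
```

```text
clock: 4.65
eef_pos: [0.5153, -0.1849, 0.0756]
orientation: [0.739, 0.674, 0.0, 0.001]
contact_force: [0.5, -1.1, 8.6]
grip_width: 0.0001
gripper_force: 3.9
t 4.65 cur [ 0.5153 -0.1849  0.0756] -5.2 d [-29.    2.4  -0.4] twist -0.0 F [ 0.5 -1.1  8.6] grip 0.0001 3.9 j [-0.39 -0.    1.95  0.    1.19 -0.3 ]
```

```bash
python3 -m creep '[{"dx":-4,"dy":0.3,"dz":0,"twist":0},{"dx":-10,"dy":0.8,"dz":0,"twist":0},{"dx":-16,"dy":1.3,"dz":0,"twist":0},{"dx":-22,"dy":1.8,"dz":0,"twist":0},{"dx":-26,"dy":2.2,"dz":0,"twist":0},{"dx":-28,"dy":2.4,"dz":0,"twist":0},{"dx":-28,"dy":2.4,"dz":0,"twist":0},{"dx":-28,"dy":2.4,"dz":0,"twist":0},{"dx":-28,"dy":2.4,"dz":-10,"twist":0},{"dx":-28,"dy":2.4,"dz":-40,"twist":0}]' 0 40
python3 -m creep '[{"dx":40,"dy":10,"dz":-30,"twist":0},{"dx":80,"dy":25,"dz":-50,"twist":0},{"dx":120,"dy":40,"dz":-70,"twist":0},{"dx":160,"dy":50,"dz":-70,"twist":0},{"dx":200,"dy":50,"dz":-70,"twist":0},{"dx":200,"dy":50,"dz":-70,"twist":0}]' 85 40
python3 - <<'E'
from h import *
s=snap('top','t3.png')
im=cv2.imread('pics/t3.png');cv2.imwrite('pics/z3.png',cv2.resize(im[130:280,230:400],None,fx=3.5,fy=3.5))
go(.515,-.27,.15,-5)
E
```

```text
clock: 5.65
eef_pos: [0.5134, -0.212, 0.113]
orientation: [0.738, 0.674, -0.001, -0.002]
contact_force: [-0.1, -0.9, -0.2]
grip_width: -0.0004
gripper_force: 0.0
clock: 6.25
eef_pos: [0.5828, -0.0142, 0.1852]
orientation: [0.737, 0.676, 0.0, -0.0]
contact_force: [0.2, 0.3, 0.1]
grip_width: 0.0846
gripper_force: 0.0
t 6.3 cur [ 0.5826 -0.016   0.1851] -5.0 d [-259.   -45.    35.1] twist -0.001 F [ 0.6 -0.5 -1.7] grip 0.0849 0.0 j [-0.07 -0.03  1.78 -0.    1.38  0.02]
```

View pics/z3.png

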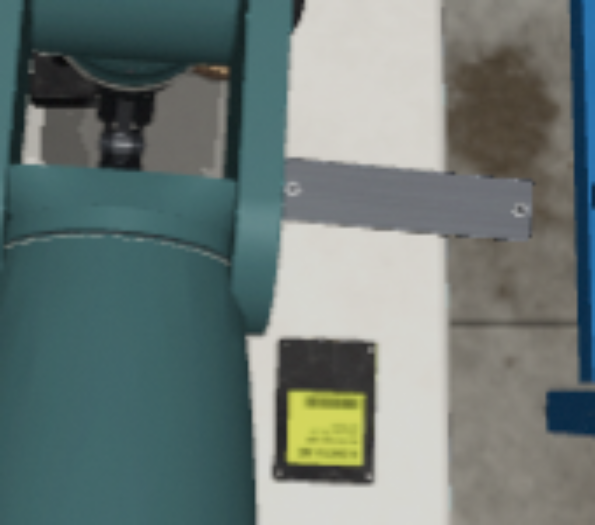

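The panel overhangs the edge (crop column 445) by about 87 crop px, and its holes are at (293,189) and (520,210).

```bash
python3 - <<'E'
from h import *
f=lambda u,v:(u/3.5+230-.36,v/3.5+130-.36)
w=ray('top',[f(293,189),f(520,210),f(533,183),f(530,239),f(445,200)],.003)[:,:2];print(w.round(4).tolist())
c=w[:2].mean(0);u=w[0]-w[1];u/=np.linalg.norm(u);yaw=np.degrees(np.arctan2(u[1],u[0]))-90;print(c,u,yaw)
gp=c-u*.056;print('grasp',gp)
go(gp[0],gp[1],.13,yaw)
E
```

```text
[[0.5232, -0.1327], [0.5088, -0.2941], [0.5282, -0.3038], [0.4882, -0.3008], [0.5158, -0.2408]]
[ 0.51602551 -0.21341629] [0.08859204 0.99606799] -5.082613575424475
grasp [ 0.51106435 -0.2691961 ]
t 6.3 cur [ 0.5826 -0.016   0.1851] -5.0 d [-258.5  -49.    55.1] twist 0.001 F [ 0.6 -0.5 -1.7] grip 0.0849 0.0 j [-0.07 -0.03  1.78 -0.    1.38  0.02]
```

```bash
python3 -m creep '[{"dx":-43,"dy":-8,"dz":10,"twist":0},{"dx":-86,"dy":-16,"dz":19,"twist":0},{"dx":-129,"dy":-24,"dz":28,"twist":0},{"dx":-172,"dy":-33,"dz":37,"twist":0},{"dx":-215,"dy":-41,"dz":46,"twist":0},{"dx":-258,"dy":-49,"dz":55,"twist":0},{"dx":-258,"dy":-49,"dz":55,"twist":0},{"dx":-258,"dy":-49,"dz":55,"twist":0},{"dx":-258,"dy":-49,"dz":55,"twist":0},{"dx":-258,"dy":-49,"dz":55,"twist":0}]' 85 40
python3 - <<'E'
from h import *
snap('wrist','w1.png');go(.511,-.269,.052,-5)
E
```

```text
clock: 7.3
eef_pos: [0.5106, -0.2697, 0.1302]
orientation: [0.738, 0.675, 0.0, 0.0]
contact_force: [-0.1, -0.7, 0.7]
grip_width: 0.0849
gripper_force: 0.0
t 7.35 cur [ 0.5106 -0.2697  0.1301] -5.1 d [ 0.7  0.3 78.1] twist -0.003 F [ 0.2 -0.8 -0.3] grip 0.0847 0.0 j [-0.53  0.01  1.84 -0.    1.29 -0.44]
```

View pics/w1.png

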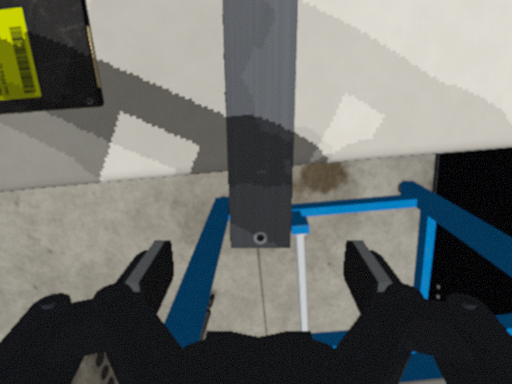

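The wrist view shows the overhanging panel end at (261,245), midway between the fingers at about (150) and (370). Descending to grip.

```bash
python3 -m creep '[{"dx":0,"dy":0,"dz":25,"twist":0},{"dx":0,"dy":0,"dz":50,"twist":0},{"dx":0,"dy":0,"dz":68,"twist":0},{"dx":0,"dy":0,"dz":78,"twist":0},{"dx":0,"dy":0,"dz":78,"twist":0},{"dx":0,"dy":0,"dz":78,"twist":0}]' 85 80 
python3 -m creep '[{"dx":0,"dy":0,"dz":0,"twist":0},{"dx":0,"dy":0,"dz":0,"twist":0},{"dx":0,"dy":0,"dz":0,"twist":0},{"dx":0,"dy":0,"dz":0,"twist":0},{"dx":0,"dy":0,"dz":0,"twist":0},{"dx":0,"dy":0,"dz":0,"twist":0},{"dx":0,"dy":0,"dz":0,"twist":0},{"dx":0,"dy":0,"dz":0,"twist":0}]' 30 80
```

```text
clock: 7.95
eef_pos: [0.5107, -0.2703, 0.0526]
orientation: [0.738, 0.674, 0.0, 0.0]
contact_force: [-0.9, 0.0, 0.0]
grip_width: 0.0852
gripper_force: 0.0
clock: 8.75
eef_pos: [0.5105, -0.2706, 0.0522]
orientation: [0.739, 0.674, 0.0, 0.0]
contact_force: [-1.4, 0.1, 4.7]
grip_width: 0.0424
gripper_force: 80.1
```

```bash
python3 -m creep '[{"dx":0,"dy":0,"dz":-8,"twist":0},{"dx":0,"dy":0,"dz":-20,"twist":0},{"dx":0,"dy":0,"dz":-40,"twist":0},{"dx":0,"dy":0,"dz":-60,"twist":0},{"dx":0,"dy":0,"dz":-80,"twist":0},{"dx":0,"dy":0,"dz":-95,"twist":0},{"dx":0,"dy":0,"dz":-100,"twist":0},{"dx":0,"dy":0,"dz":-100,"twist":0}]' 30 80
python3 - <<'E'
from h import *
snap('scene','s4.png')
p,im=snap('wrist','w4.png')
a=cv2.imread('pics/s4.png');b=cv2.imread('pics/w4.png');cv2.imwrite('pics/z4.png',np.hstack([cv2.resize(a,(400,300)),cv2.resize(b,(400,300))]))
go(.47,-.05,.152,-5)
E
```

```text
clock: 9.55
eef_pos: [0.5104, -0.2705, 0.1524]
orientation: [0.739, 0.674, 0.0, 0.001]
contact_force: [0.3, 0.9, -1.4]
grip_width: 0.0424
gripper_force: 81.0
t 9.65 cur [ 0.51   -0.2703  0.1509] -5.2 d [215.7 -59.8  -0.9] twist -0.004 F [-0.6 -0.  -0.3] grip 0.0423 81.0 j [-0.53 -0.01  1.83  0.    1.33 -0.44]
```

View pics/z4.png

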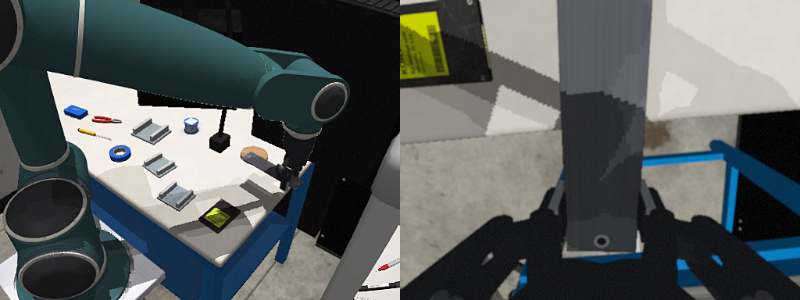

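Left: the panel is held clear of the bench. Right (wrist): the panel runs straight up between the pads, with its hole at (600,240). I'll measure the droop from the edge rays, using the known 45 mm width.

```bash
cat > tilt.py <<'E'
from h import *
import sys
def tilt(fn,p,rows,c0):
    g=cv2.GaussianBlur(cv2.imread('pics/'+fn,0),(3,3),0).astype(int)
    gx=np.abs(np.diff(g,axis=1))
    P=[]
    for r in rows:
        l=c0-60+np.argmax(gx[r,c0-60:c0-35]); q=c0+35+np.argmax(gx[r,c0+35:c0+65])
        a=ray(p,(l+.5,r),0)[0];b=ray(p,(q+.5,r),0)[0]
        Rm=cv2.Rodrigues(p['rvec'])[0];c=-Rm.T@p['tvec']
        t=.045/np.linalg.norm(a-b); m=c+t*((a+b)/2-c); P.append(m); print(r,l,q,m.round(4))
    return np.array(P)
E
python3 - <<'E'
from tilt import *
p=optics.camera_params('wrist')
P=tilt('w4.png',p,[5,20,40,60,80,100,120,140,160,180,200],258)
k=np.polyfit(P[:,1],P[:,2],1);print(k, np.degrees(np.arctan(k[0])))
E
```

```text
5 200 322 [ 0.5188 -0.1624  0.0984]
20 200 321 [ 0.5182 -0.1675  0.0987]
40 201 320 [ 0.5176 -0.1744  0.0986]
60 202 319 [ 0.5169 -0.1814  0.0985]
80 202 318 [ 0.5161 -0.1888  0.0994]
100 203 316 [ 0.5152 -0.1962  0.0984]
120 204 315 [ 0.5145 -0.2041  0.0984]
140 201 314 [ 0.513  -0.2114  0.1028]
160 198 312 [ 0.5114 -0.2187  0.1061]
180 206 312 [ 0.512  -0.2288  0.0999]
200 207 310 [ 0.511  -0.2381  0.099 ]
[-0.04342634  0.09126107] -2.486583491534291
```

The panel is level to within about 1°. Now the transport: first to a waypoint clear of the lamp post.

```bash
python3 -m creep '[{"dx":15,"dy":-4,"dz":1,"twist":0},{"dx":40,"dy":-11,"dz":2,"twist":0},{"dx":65,"dy":-17,"dz":3,"twist":-0.02},{"dx":90,"dy":-24,"dz":4,"twist":-0.04},{"dx":115,"dy":-31,"dz":5,"twist":-0.06},{"dx":140,"dy":-38,"dz":6,"twist":-0.08},{"dx":165,"dy":-45,"dz":7,"twist":-0.09},{"dx":190,"dy":-53,"dz":8,"twist":-0.09},{"dx":215,"dy":-60,"dz":10,"twist":-0.09},{"dx":230,"dy":-67,"dz":10,"twist":-0.09},{"dx":240,"dy":-70,"dz":10,"twist":-0.09},{"dx":240,"dy":-70,"dz":10,"twist":-0.09}]' 30 80
python3 -c "
from h import *
go(.526,.213,.135,5.2)"
```

```text
clock: 10.85
eef_pos: [0.4619, -0.024, 0.1413]
orientation: [0.707, 0.707, -0.0, -0.0]
contact_force: [0.8, 0.0, -1.1]
grip_width: 0.0423
gripper_force: 81.0
t 10.85 cur [ 0.4619 -0.024   0.1413] 0.0 d [236.9  64.2   6.3] twist -0.09 F [ 0.8  0.  -1.1] grip 0.0423 81.0 j [-0.11 -0.27  2.07  0.    1.34 -0.11]
```

```bash
python3 -m creep '[{"dx":12,"dy":0,"dz":0,"twist":0},{"dx":35,"dy":0,"dz":0,"twist":0},{"dx":60,"dy":0,"dz":0,"twist":-0.02},{"dx":85,"dy":0,"dz":0,"twist":-0.04},{"dx":110,"dy":6,"dz":1,"twist":-0.06},{"dx":135,"dy":16,"dz":2,"twist":-0.08},{"dx":160,"dy":28,"dz":3,"twist":-0.09},{"dx":185,"dy":40,"dz":4,"twist":-0.09},{"dx":210,"dy":52,"dz":5,"twist":-0.09},{"dx":228,"dy":61,"dz":6,"twist":-0.09},{"dx":237,"dy":64,"dz":6,"twist":-0.09},{"dx":237,"dy":64,"dz":6,"twist":-0.09}]' 30 80
python3 - <<'E'
from h import *
snap('wrist','w5.png');snap('top','t5.png')
a=cv2.imread('pics/t5.png');b=cv2.imread('pics/w5.png');cv2.imwrite('pics/z5.png',np.hstack([cv2.resize(a,(400,300)),cv2.resize(b,(400,300))]))
go(.526,.213,.135,5.2)
E
```

```text
clock: 12.05
eef_pos: [0.5267, 0.2124, 0.1354]
orientation: [0.675, 0.738, -0.0, -0.0]
contact_force: [-0.6, -0.2, -0.9]
grip_width: 0.0422
gripper_force: 81.0
t 12.15 cur [0.5263 0.2114 0.1355] 5.1 d [ 1.7 -0.2  0.5] twist -0.002 F [-0.   0.4 -0. ] grip 0.0421 81.0 j [ 0.34 -0.02  1.86 -0.    1.3   0.25]
```

View pics/z5.png

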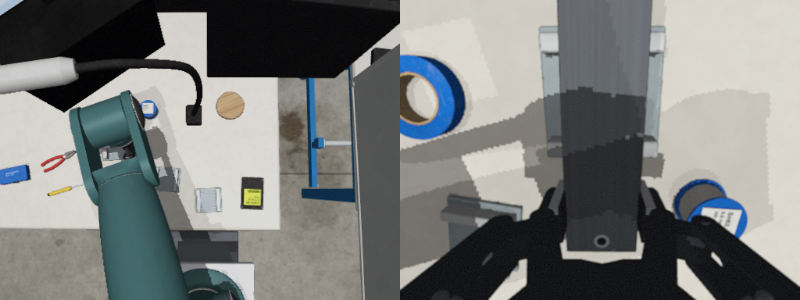

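Wrist half: the largest rest lies under the panel, with its far bar spanning about (540–665, 28) and its near bar's ends at about row 140. The panel is centred over it sideways. I cross-check the positions with an enlarged crop.

```bash
python3 - <<'E'
from h import *
b=cv2.imread('pics/w5.png')
cv2.imwrite('pics/z6.png',cv2.resize(b[20:220,160:360],None,fx=3,fy=3,interpolation=cv2.INTER_CUBIC))
E
```

```text
(no output)
```

View pics/z6.png

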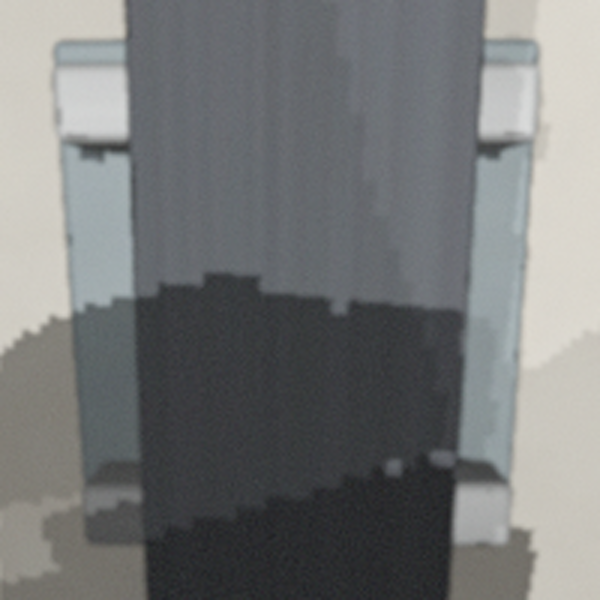

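Bar-top corners in the crop: far bar (57,65), (62,140), (540,65) and (535,138); near bar (85,487), (85,543), (512,483) and (507,543).

```bash
python3 - <<'E'
from h import *
q=np.array([(57,65),(62,140),(540,65),(535,138),(85,487),(85,543),(512,483),(507,543)])/3+[159.7,19.7]
w=ray('wrist',q,.03)[:,:2]; print(w.round(4).tolist())
fa=w[:4].mean(0);ne=w[4:].mean(0);c=w.mean(0);u=fa-ne;print(c,np.linalg.norm(u),'yaw',np.degrees(np.arctan2(u[1],u[0]))-90)
go(.526,.213,.0835,5.2)
E
```

```text
[[0.4718, 0.3116], [0.473, 0.2988], [0.559, 0.3193], [0.5601, 0.3068], [0.4787, 0.2321], [0.4789, 0.2198], [0.5662, 0.2407], [0.5672, 0.2276]]
[0.51934366 0.26957651] 0.07937563634572618 yaw 4.896038608854099
t 12.15 cur [0.5263 0.2114 0.1355] 5.1 d [ 1.7 -0.2 52. ] twist -0.002 F [-0.   0.4 -0. ] grip 0.0421 81.0 j [ 0.34 -0.02  1.86 -0.    1.3   0.25]
```

The rest is confirmed at (0.5193, 0.2696) with a yaw of 4.9°. The pads would come within 1 mm of the near bar, so I set the panel down about 7 mm toward the robot's grip side, well inside the tolerance.

```bash
python3 -m creep '[{"dx":-3,"dy":-1,"dz":8,"twist":0},{"dx":-5.5,"dy":-2,"dz":20,"twist":0},{"dx":-5.5,"dy":-2,"dz":32,"twist":0},{"dx":-5.5,"dy":-2,"dz":42,"twist":0},{"dx":-5.5,"dy":-2,"dz":47,"twist":0},{"dx":-5.5,"dy":-2,"dz":49,"twist":0},{"dx":-5.5,"dy":-2,"dz":50.5,"twist":0},{"dx":-5.5,"dy":-2,"dz":50.5,"twist":0},{"dx":-5.5,"dy":-2,"dz":50.5,"twist":0}]' 30 80
python3 -c "
from h import *
go(.525,.206,.0822,5)"
```

```text
clock: 13.05
eef_pos: [0.5252, 0.2063, 0.0856]
orientation: [0.675, 0.738, 0.0, 0.0]
contact_force: [0.7, 0.3, -0.2]
grip_width: 0.0425
gripper_force: 81.0
t 13.05 cur [0.5252 0.2063 0.0856] 5.1 d [-0.3 -0.3  3.4] twist 0.002 F [ 0.7  0.3 -0.2] grip 0.0425 81.0 j [ 0.33  0.03  1.91 -0.    1.21  0.24]
```

```bash
python3 -m creep '[{"dx":0,"dy":0,"dz":1,"twist":0},{"dx":0,"dy":0,"dz":2,"twist":0},{"dx":0,"dy":0,"dz":2.7,"twist":0},{"dx":0,"dy":0,"dz":2.7,"twist":0},{"dx":0,"dy":0,"dz":2.7,"twist":0}]' 30 80
```

```text
clock: 13.55
eef_pos: [0.5252, 0.2063, 0.0828]
orientation: [0.675, 0.738, 0.0, 0.0]
contact_force: [-1.5, 0.1, 3.6]
grip_width: 0.0426
gripper_force: 81.3
```

Touching lightly (about 3.6 N). Now I release, then lift.

```bash
python3 -m creep '[{"dx":0,"dy":0,"dz":0,"twist":0},{"dx":0,"dy":0,"dz":0,"twist":0},{"dx":0,"dy":0,"dz":0,"twist":0},{"dx":0,"dy":0,"dz":0,"twist":0},{"dx":0,"dy":0,"dz":0,"twist":0},{"dx":0,"dy":0,"dz":0,"twist":0}]' 70 40
python3 -m creep '[{"dx":0,"dy":0,"dz":-10,"twist":0},{"dx":0,"dy":0,"dz":-25,"twist":0},{"dx":0,"dy":0,"dz":-45,"twist":0},{"dx":0,"dy":0,"dz":-65,"twist":0},{"dx":0,"dy":0,"dz":-70,"twist":0},{"dx":-30,"dy":-10,"dz":-70,"twist":0},{"dx":-60,"dy":-20,"dz":-70,"twist":0},{"dx":-70,"dy":-20,"dz":-70,"twist":0},{"dx":-70,"dy":-20,"dz":-70,"twist":0}]' 70 40
python3 - <<'E'
from h import *
snap('wrist','w7.png');go(.525,.206,.0822,5)
b=cv2.imread('pics/w7.png');cv2.imwrite('pics/z7.png',cv2.resize(b,(768,576)))
E
```

```text
clock: 14.15
eef_pos: [0.5251, 0.2062, 0.0825]
orientation: [0.675, 0.738, -0.0, -0.0]
contact_force: [-0.3, -0.2, 0.7]
grip_width: 0.07
gripper_force: 0.0
clock: 15.05
eef_pos: [0.5115, 0.1339, 0.1529]
orientation: [0.676, 0.737, 0.0, 0.0]
contact_force: [-0.7, 0.2, -0.2]
grip_width: 0.0695
gripper_force: 0.0
t 15.1 cur [0.5116 0.1347 0.1528] 5.0 d [69.9 19.5 70.7] twist 0.001 F [ 0.4  0.3 -0.4] grip 0.0699 0.0 j [ 0.21 -0.12  1.93  0.    1.33  0.12]
```

View pics/z7.png

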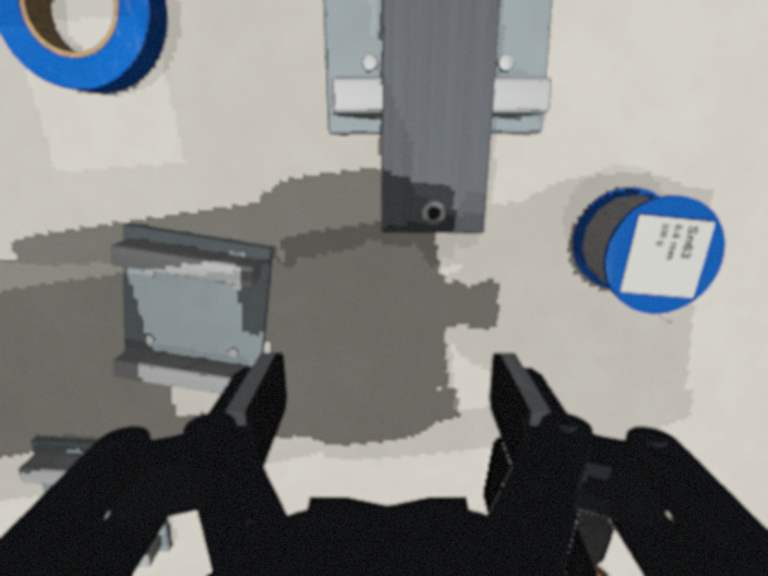

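The panel lies on the bars; its near end runs (382,231)–(484,231), and the near bar spans (334–550, 95). Last check on the numbers.

```bash
python3 - <<'E'
from h import *
a=ray('wrist',np.array([(382,232),(484,232),(385,3),(499,3)])/1.5,.033)[:,:2]
b=ray('wrist',np.array([(334,78),(336,113),(551,78),(549,111)])/1.5,.03)[:,:2]
e=a[:2].mean(0);u=a[2:].mean(0)-e;u/=np.linalg.norm(u);print('width',np.linalg.norm(a[0]-a[1]),np.linalg.norm(a[2]-a[3]),'yaw',np.degrees(np.arctan2(u[1],u[0]))-90)
n=b.mean(0);v=b[2:].mean(0)-b[:2].mean(0);v/=np.linalg.norm(v);yv=np.array([-v[1],v[0]])
c=n+.04*yv;print('rest',c,np.degrees(np.arctan2(v[1],v[0])),'panel',e+.09*u,'off',e+.09*u-c,'bar y extent vs end',(n-e)@u)
E
```

```text
width 0.04418370669122418 0.043384934086213876 yaw 4.325365396658427
rest [0.51977177 0.27093417] 5.498763257986966 panel [0.51898454 0.26499588] off [-0.00078722 -0.00593829] bar y extent vs end 0.05587039284643113
```

```bash
python3 -c "
from plant import job
print(job.close_job())"
```

```text
the job is handed in; nothing more can be done
None
```

The panel lies across both bars of the largest rest, measured at about 6 mm off centre and 1° off square; the gripper is clear, the drive, disc and tape were not touched as far as I could tell, and the job was handed in at about 15 s, with no verdict returned.

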